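Fit the fruit cup to the firmness tester

TASK

Get the fruit tester ready for kiwis: lift the dust cap off the spigot on the tester's base and set it down, knob up, on the floor of the steel parts tray. Then slip the holder with the open cup (not the one with the flat top) onto the bare spigot, gently because there is a load cell under it, until it is fully home, and let go. Leave the flat-topped holder and the kiwi pack where they are.

Things in the scene. Friction and masses are not known exactly. Their poses are not given: they have to be found in the camera images.
- tester: Fixed grey base of a fruit firmness tester, 220 (x) x 170 (y) mm, its top 60 mm above the bench; origin at the centre of its underside. A black platen disc, 96 mm across and 6 mm thick, lies on top, centred at x +30 mm, and the steel spigot rises from its middle. A red stop button (26 mm across, top at 78 mm) stands at x -85, y +50 mm.
- seat (a point): Centre of the spigot's foot, on the platen's top face, 66 mm above the bench; z up along the spigot, x and y as the tester. The spigot is a steel post 24 mm in diameter and 34 mm high, straight for 28 mm and then tapering to 18 mm at its tip.
- cap: Grey plastic dust cap, standing loosely over the spigot on the platen: a round cap 44 mm in diameter and 48 mm high with a cavity 34 mm wide and 42 mm deep, open below, and on top a knob 20 mm in diameter and 26 mm high (74 mm in all). Origin at the centre of its open lower rim, z up to the knob.
- cup_holder: Aluminium fruit holder standing tube down: a tube 36 mm across and 44 mm high (bore 26.5 mm wide, 40 mm deep, open below) under a round open cup 56 mm across, which spans heights 44 to 70 mm (conical below 52). Origin at the centre of the tube's lower end, z up. Fully home, that end rests on the platen around the spigot.
- flat_holder: A second aluminium holder with the same tube (36 mm outside, 44 mm high), but a flat solid plate 48 mm across and 8 mm thick on top (52 mm in all). Stands on the bench; not to be used. Origin at the centre of its lower end.
- tray: Fixed square steel parts tray, 150 x 150 mm outside, 25 mm high, walls and floor 4 mm thick, empty. Origin at the centre of its underside, x and y along its sides.
- kiwi_pack: Black plastic pack 150 (x) x 80 (y) mm with two kiwis, 55 mm high in all; origin at the centre of its underside. To be left alone.
Not all that is in view belongs to the job. There is more than one size of the tray; the one meant has the size given above.

How it is judged:
On the way, in this order (a step that is already met when the one before it is completed fails the run):
1. the dust cap stands knob up on the floor of the tray, let go and still (x of cap in the frame of tray between -0.053 and 0.053 m and y of cap in the frame of tray between -0.053 and 0.053 m and z of cap in the frame of tray between 0.0005 and 0.009 m and angle between cap's own z axis and vertical below 0.12 rad and contact force between the fingers and cap below 0.1 N and linear speed of cap below 0.02 m/s), for 0.2 s.
2. the cup holder is fully home on the spigot, let go and still (z of cup_holder in the frame of seat between -0.003 and 0.003 m and horizontal distance between cup_holder and seat below 0.004 m and angle between cup_holder's own z axis and vertical below 0.06 rad and contact force between the fingers and cup_holder below 0.1 N and linear speed of cup_holder below 0.02 m/s), for 0.2 s.
At the end, for the whole second after the job is handed in: The cap stands upright (within 7 degrees), knob up, on the tray's floor, and the cup holder sits upright (within 3.5 degrees) over the spigot with its lower end within 3 mm of the platen and within 4 mm of the spigot's axis; both released and at rest (all of step 1 and all of step 2); the robot touches nothing.
It fails at once if the load cell is overloaded: more than 50 N on the tester's base (contact force between tester and anything else above 50 N).
It fails at once if the flat-topped holder or the kiwi pack is moved by more than 20 mm or the flat-topped holder is knocked over (distance of any of flat_holder, kiwi_pack from where it was at the start of the episode above 0.02 m or angle between flat_holder's own z axis and vertical above 0.5 rad).
It also fails if it takes over 69 s, if anything falls off the work surface, if the arm or the gripper's body presses on something with over 40 N, if the wrist force passes 120 N, or if a joint passes its speed limit or range.

ROBOT

A 6-joint arm with a two-finger parallel gripper is mounted at the origin on the work surface. World frame = base frame: x ahead of the robot, y to its left, z up, the work surface at z = 0. Lengths are in m, angles in rad, forces in N, time in s.
With the tool pointing down it reaches from about 0.275 to 0.825 m from the base axis. Payload 5.2 kg.
Tool frame: the origin (TCP) lies midway between the tips of the shut fingers; the grasp point (between the pads) lies 19 mm behind it; z points along the fingers, y is the line along which they close (so a half turn about z gives the same grasp; the last joint's range is limited). The gripper opens to 93 mm and grips with 3 to 60 N. Pads are 15 mm wide; open, the fingers measure 128 mm over their backs; the gripper's body (75 mm by 188 mm) begins 65 mm behind the grasp point.
Start: joints at [-1.527, 0.259, 1.535, -0, 1.348, -0.203], TCP at [0.134, -0.533, 0.219] pointing down, gripper open.
Joint ranges: [-3.14, 3.14], [-0.91, 2.08], [0.19, 2.58], [-1.22, 4.36], [0.22, 2.71], [-3.12, 3.12]. Speed limits (rad/s): [2.57, 2.57, 3.14, 3.14, 3.14, 3.14].

INTERFACE

Orientations are given as [roll, pitch, yaw] about the fixed x, y, z axes, in that order (R = Rz(yaw) Ry(pitch) Rx(roll)).
In Python, from station import manip, vision, job_done gives the robot as it stands.
- The arm moves only by the shell command python3 -m inch 'ROWS' [FORCE]. ROWS is a JSON object of lists of equal length, an entry for each row: "linear": the shift along the tool's x, y, z scaled (see below), a list of three; "rot": the turn, a rotation vector about the tool's x, y, z scaled (see below), a list of three; "grip": the opening, from -1 (shut) to 1 (fully open). A call has 1 to 8 rows; each row is the pose to reach, as a shift and turn from the pose commanded when the call began, along the tool's axes at that moment, turning the shorter way round; what a row does not reach only later rows make up. The controller multiplies each number of a shift by 0.1 m and each number of a turn by 180 degrees. A row lasts 1/10 s, in which the tool goes at most 50 mm and 8.59 degrees, less where a joint would pass 70% of its speed; a pose out of reach is approached as far as the arm can. A call with a number of a shift or a turn outside -1 to 1 is refused whole. A call with a gripper value outside its range is refused whole. The fingers move at their own pace and stop on an object; FORCE is the grip in N (left out, the last holds). Time passes only in rows, so rows that repeat a pose let the fingers close. It gives the time, the measured TCP pose, the force, the opening and the grip force at its end, in the units of the state.
- manip.read_state(): the state, without advancing time (a new reading comes with each control period).
- vision.camera(name): name is "scene" or "top" or "wrist"; returns a dict with "img" (480x640x3 uint8, blue, green, red), "z_map" (480x640 float32, m along the optical axis (not along the pixel's ray), 0 where there is no reading), "K" (3x3 intrinsics, pixels), "rvec" (rotation vector, rad) and "tvec" (3), from world to camera coordinates, as OpenCV has them. Camera axes: x right, y down, z forward; pixel columns grow to the right and rows downward; lengths in m; the calibration is good to about 2 mm. A picture is of the moment at which its call begins.
- job_done(): hands the job in; it is judged then, once.
The state is a dict: "time_s": time; "joint_pos": joint angles; "qd": joint speeds; "joint_efforts": joint torques, N m; "eef_pos": TCP position; "ee_rot": TCP orientation; "force": force on the tool from outside, world axes, zero at the start; "wrist_torque": the same for the moment, N m; "opening": finger opening in m; "grip_force": force on a finger pad.
Only numpy, scipy, OpenCV 4.12 (cv2) and the standard library are available. Lean on these libraries where they do the work, as an engineer would, in place of code of your own. Each camera call takes 0.05 s, during which the arm holds its last target. There are 200 camera calls.

## Working session

There is one attempt and no reset: what is moved stays moved. The work goes in short steps, Python scripts to look and compute and a shell command to move; the robot and the scene stay as the last step left them, time stands still between calls to the robot, and variables do not carry over. Pictures are saved under pics/ and viewed, at most 10 in all, crops included, and the job is handed in when it is done.

```bash
mkdir -p pics
cat > h.py <<'E'
import numpy as np, cv2
from station import manip, vision
def cam(n):
    c=vision.camera(n); R=cv2.Rodrigues(np.array(c['rvec'],float))[0]; return c,R,np.array(c['tvec'],float).ravel()
def pts(c,R,t):
    v,u=np.mgrid[0:480,0:640]; z=c['z_map']; K=np.array(c['K'])
    p=np.stack([(u-K[0,2])*z/K[0,0],(v-K[1,2])*z/K[1,1],z],-1)
    w=(p-t)@R; w[z<=0]=np.nan; return w
def ray(c,R,t,u,v,h):
    d=R.T@np.linalg.inv(np.array(c['K']))@[u,v,1]; o=-R.T@t
    return o+d*(h-o[2])/d[2]
E
python3 - <<'E'
from h import *
s=manip.read_state(); print({k:np.round(v,3) for k,v in s.items()})
for n in('top','scene'):
    c,R,t=cam(n); cv2.imwrite(f'pics/{n}0.png',c['img']); np.savez(f'{n}0.npz',img=c['img'],w=pts(c,R,t),K=c['K'],R=R,t=t); print(n,-R.T@t)
E
```

```text
{'time_s': np.float64(0.0), 'joint_pos': array([-1.527,  0.259,  1.536,  0.   ,  1.348, -0.203]), 'qd': array([-0.001, -0.001,  0.001,  0.001, -0.001,  0.001]), 'joint_efforts': array([ 0.0000e+00, -4.3731e+01, -2.8401e+01,  7.2000e-02,  4.1000e-02,
       -0.0000e+00]), 'eef_pos': array([ 0.134, -0.533,  0.218]), 'ee_rot': array([-3.14 , -0.   ,  0.247]), 'force': array([-0.398, -0.337, -0.158]), 'wrist_torque': array([ 0.044, -0.007, -0.02 ]), 'grip_force': np.float64(0.0), 'opening': np.float64(0.093)}
top [0.35750653 0.01290682 1.05968613]
scene [ 1.25352791 -0.31101663  0.69398918]
```

View pics/top0.png

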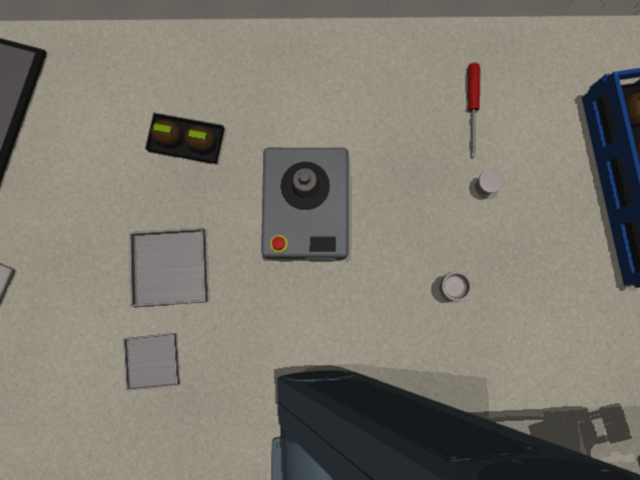

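View pics/scene0.png

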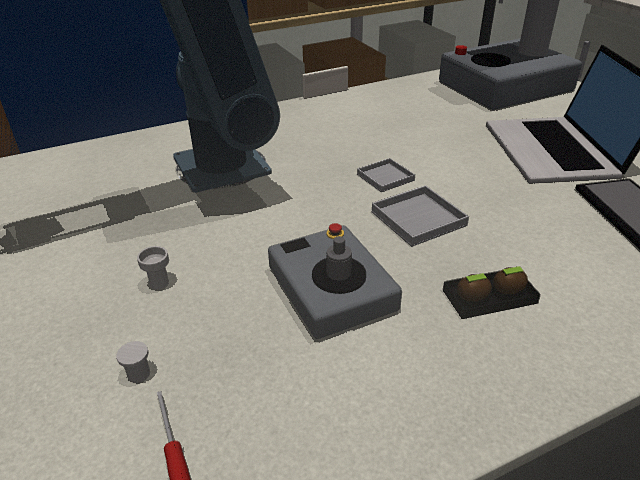

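Top view: the tester with its cap is at (305,180). The cup candidates are an open cup at (455,286) and a flat top at (488,182); the open one fits the description. The tray candidates are a large one at (169,268) and a small one at (152,361), and I'll measure both for the 150 mm one. The kiwi pack is at (185,138).

```bash
cat > m.py <<'E'
from h import *
d={n:np.load(f'{n}0.npz') for n in('top','scene')}
T=d['top']; w=T['w']; c={'K':T['K']}; R,t=T['R'],T['t']
def r(u,v,h): return ray(c,R,t,u,v,h)
def circ(n,x0,y0,rad,zl,zh):
    w=d[n]['w']; m=(w[...,2]>zl)&(w[...,2]<zh)&(np.hypot(w[...,0]-x0,w[...,1]-y0)<rad)
    p=w[m]; (cx,cy),rr=cv2.minEnclosingCircle(p[:,:2].astype(np.float32)); print(n,len(p),'circle',np.round([cx,cy,rr],4),'med',np.round(np.median(p,0),4),'zmax',p[:,2].max().round(4))
g=r(305,180,.14); print('knob ray',g)
for n in d: circ(n,g[0],g[1],.03,.127,.15); circ(n,g[0],g[1],.04,.107,.12)
g=r(455,286,.07); print('cup ray',g)
for n in d: circ(n,g[0],g[1],.05,.062,.08)
g=r(488,182,.052); print('flat',g)
for n in d: circ(n,g[0],g[1],.045,.046,.06)
for nm,(a,b,e,f),h in(('big',(115,215,225,320),(.015,.035)),('small',(115,325,190,400),(.010,.035)),('tester',(240,130,370,280),(.052,.064)),('kiwi',(130,100,240,175),(.008,.08))):
    p=w[b:f,a:e].reshape(-1,3); p=p[(p[:,2]>h[0])&(p[:,2]<h[1])]
    rc=cv2.minAreaRect(p[:,:2].astype(np.float32)); print(nm,len(p),np.round(rc[0],4),np.round(rc[1],4),round(rc[2],2),p[:,2].max())
im=T['img']; cr=np.hstack([cv2.resize(im[130:310,420:520],(400,600)),cv2.resize(im[220:400,110:230],(400,600))]); cv2.imwrite('pics/crop.png',cr)
E
python3 m.py
```

```text
knob ray [0.58472052 0.03526592 0.14      ]
top 106 circle [0.592  0.0372 0.0101] med [0.5912 0.0371 0.1405] zmax 0.1443
top 311 circle [0.5925 0.0369 0.0224] med [0.5873 0.036  0.1152] zmax 0.1199
scene 121 circle [0.5918 0.0352 0.0108] med [0.5955 0.0345 0.1372] zmax 0.1411
scene 284 circle [0.5903 0.035  0.0234] med [0.5995 0.0308 0.1122] zmax 0.1199
cup ray [ 0.39632878 -0.24755895  0.07      ]
top 241 circle [ 0.3964 -0.2502  0.0283] med [ 0.3964 -0.2513  0.0705] zmax 0.0763
scene 249 circle [ 0.396  -0.2504  0.03  ] med [ 0.399  -0.251   0.0665] zmax 0.0709
flat [ 0.60171272 -0.32365194  0.052     ]
top 475 circle [ 0.6048 -0.329   0.0248] med [ 0.6037 -0.3281  0.0532] zmax 0.0591
scene 609 circle [ 0.6034 -0.3295  0.0259] med [ 0.6055 -0.3301  0.05  ] zmax 0.0535
big 848 [0.4369 0.3158] [0.1504 0.1516] 3.64 0.03183021218549997
small 422 [0.249  0.3443] [0.1022 0.1037] 5.7 0.023435335924493223
tester 6795 [0.562  0.0386] [0.1682 0.2184] 89.59 0.06399949948879011
kiwi 1858 [0.7172 0.288 ] [0.1519 0.1165] 78.73 0.062301664868757045
```

View pics/crop.png

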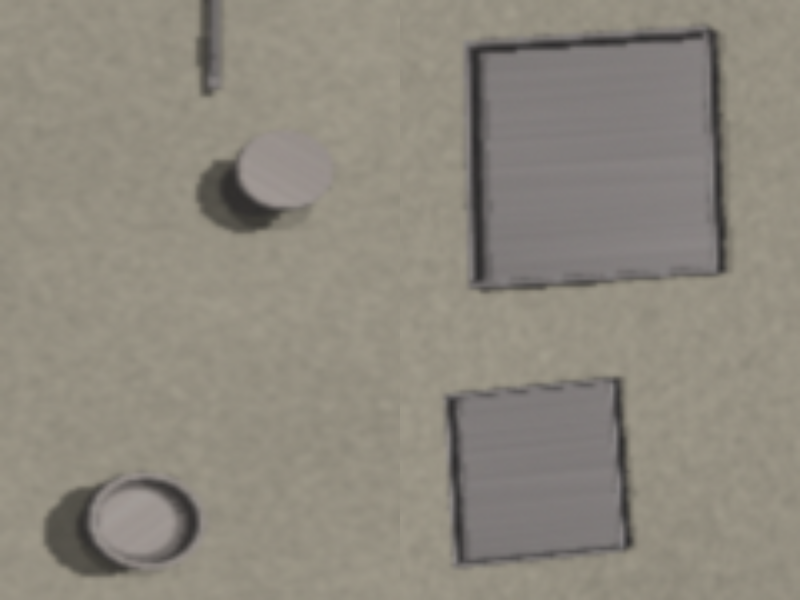

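The crop confirms that the open cup (lower left of the left half) is at world (0.396,-0.250), with height 70 and diameter 56 matching. The flat-topped one is at (0.604,-0.329). The tray meant is the upper one: measured 150x151 mm, at (0.437,0.316). Cap at about (0.592,0.036), knob top at 0.140 and knob radius 10 mm, as it should be. First I turn the tool to yaw 0, then go above the cap.

```bash
python3 -m inch '{"linear":[[0,0,0],[0,0,0],[0,0,0]],"rot":[[0,0,0.0786],[0,0,0.0786],[0,0,0.0786]],"grip":[1,1,1]}'
python3 -m inch '{"linear":[[0.76,-0.95,0],[0.76,-0.95,0],[0.76,-0.95,0],[0.76,-0.95,0]],"rot":[[0,0,0],[0,0,0],[0,0,0],[0,0,0]],"grip":[1,1,1,1]}'
```

```text
time_s: 0.4
eef_pos: [0.1344, -0.533, 0.2182]
ee_rot: [-3.141, 0.0, -0.001]
force: [0.8, -0.1, 0.3]
opening: 0.0931
grip_force: 0.0
time_s: 0.8
eef_pos: [0.212, -0.4357, 0.2187]
ee_rot: [-3.14, -0.0, 0.006]
force: [0.5, -0.2, 0.7]
opening: 0.093
grip_force: 0.0
```

Moves behave as expected. On to above the cap, gripper half open.

```bash
for i in 1 2 3 4; do
python3 -m inch '{"linear":[[0.76,-0.95,0],[0.76,-0.95,0],[0.76,-0.95,0],[0.76,-0.95,0]],"rot":[[0,0,0],[0,0,0],[0,0,0],[0,0,0]],"grip":[0,0,0,0]}' | head -3|tail -2
done
python3 -m inch '{"linear":[[0.76,-0.93,0],[0.76,-0.93,0],[0.76,-0.93,0],[0.76,-0.93,0],[0.76,-0.93,0]],"rot":[[0,0,0],[0,0,0],[0,0,0],[0,0,0],[0,0,0]],"grip":[0,0,0,0,0]}'
python3 - <<'E'
from h import *
c,R,t=cam('wrist'); cv2.imwrite('pics/w1.png',c['img']); w=pts(c,R,t)
print(-R.T@t)
m=(w[...,2]>.127)&(w[...,2]<.15)&(np.hypot(w[...,0]-.592,w[...,1]-.036)<.03)
p=w[m]; print(len(p),np.median(p,0),cv2.minEnclosingCircle(p[:,:2].astype(np.float32)))
print(manip.read_state()['eef_pos'])
E
```

```text
eef_pos: [0.2874, -0.3421, 0.2188]
ee_rot: [-3.142, -0.0, 0.005]
eef_pos: [0.3633, -0.2482, 0.2187]
ee_rot: [3.141, -0.0, 0.004]
eef_pos: [0.4395, -0.1539, 0.2185]
ee_rot: [3.141, -0.0, 0.003]
eef_pos: [0.5156, -0.0594, 0.2182]
ee_rot: [3.141, 0.0, 0.002]
time_s: 2.9
eef_pos: [0.5899, 0.0319, 0.2182]
ee_rot: [3.14, 0.001, -0.001]
force: [-0.1, -0.1, 0.4]
opening: 0.0468
grip_force: 0.0
[0.67033313 0.03286884 0.38417161]
787 [0.59315499 0.03738473 0.13972436] ((0.5915793776512146, 0.03750584274530411), 0.010090694762766361)
[0.58969646 0.03183935 0.21836787]
```

View pics/w1.png

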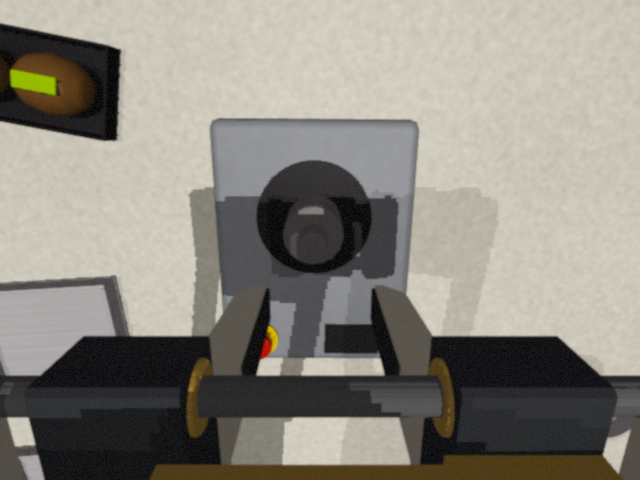

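The wrist view shows the cap's knob at (313,243), in the middle of the platen at (315,217), with the open fingers on either side. The knob comes out at (0.592,0.037,0.140), which agrees with the top view. Descend to TCP z 0.119 and grip.

```bash
python3 -m inch '{"linear":[[0.02,-0.05,0.5],[0.02,-0.05,0.5],[0.02,-0.05,0.8],[0.02,-0.05,0.99],[0.02,-0.05,0.99],[0.02,-0.05,0.99]],"rot":[[0,0,0],[0,0,0],[0,0,0],[0,0,0],[0,0,0],[0,0,0]],"grip":[0,0,0,0,0,0]}'
python3 -m inch '{"linear":[[0,0,0],[0,0,0],[0,0,0],[0,0,0],[0,0,0],[0,0,0]],"rot":[[0,0,0],[0,0,0],[0,0,0],[0,0,0],[0,0,0],[0,0,0]],"grip":[-1,-1,-1,-1,-1,-1]}' 20
```

```text
time_s: 3.55
eef_pos: [0.5926, 0.0385, 0.121]
ee_rot: [3.141, -0.0, -0.001]
force: [0.3, 0.3, -0.0]
opening: 0.0461
grip_force: 0.0
time_s: 4.15
eef_pos: [0.5928, 0.0396, 0.1201]
ee_rot: [3.141, -0.001, 0.0]
force: [-0.6, -0.3, 1.7]
opening: 0.0194
grip_force: 19.9
```

```bash
python3 -m inch '{"linear":[[0,0,-0.2],[0,0,-0.4],[0,0,-0.7],[0,0,-0.8],[0,0,-0.8]],"rot":[[0,0,0],[0,0,0],[0,0,0],[0,0,0],[0,0,0]],"grip":[-1,-1,-1,-1,-1]}'
for i in 1 2 3; do
python3 -m inch '{"linear":[[-0.2,-0.35,0],[-0.4,-0.7,0],[-0.52,-0.92,0],[-0.52,-0.92,0]],"rot":[[0,0,0],[0,0,0],[0,0,0],[0,0,0]],"grip":[-1,-1,-1,-1]}'
done
python3 - <<'E'
from h import *
c,R,t=cam('top'); cv2.imwrite('pics/t2.png',c['img'])
w=pts(c,R,t); m=(w[...,2]>.085)&(w[...,2]<.112)&(np.hypot(w[...,0]-.592,w[...,1]-.037)<.035)
p=w[m]; q=p[p[:,2]>.094];print('spigot',len(p),cv2.minEnclosingCircle(p[:,:2].astype(np.float32)),len(q),np.median(q,0),cv2.minEnclosingCircle(q[:,:2].astype(np.float32)))
E
```

```text
time_s: 4.65
eef_pos: [0.5935, 0.0396, 0.2011]
ee_rot: [3.141, -0.003, -0.0]
force: [0.2, 0.5, -0.0]
opening: 0.0192
grip_force: 19.8
time_s: 5.05
eef_pos: [0.5377, 0.1343, 0.1978]
ee_rot: [-3.141, 0.004, 0.003]
force: [0.3, -0.2, -1.0]
opening: 0.0194
grip_force: 19.8
time_s: 5.45
eef_pos: [0.4867, 0.2253, 0.1983]
ee_rot: [-3.141, 0.003, 0.003]
force: [1.3, -0.3, 0.2]
opening: 0.0195
grip_force: 19.8
time_s: 5.85
eef_pos: [0.4356, 0.3167, 0.1986]
ee_rot: [3.141, 0.001, 0.002]
force: [-0.3, -0.1, -0.2]
opening: 0.0194
grip_force: 19.8
spigot 130 ((0.5927499532699585, 0.03738531470298767), 0.011949677020311356) 118 [0.59191909 0.03718637 0.10056097] ((0.5927722454071045, 0.03729332983493805), 0.01196590531617403)
```

View pics/t2.png

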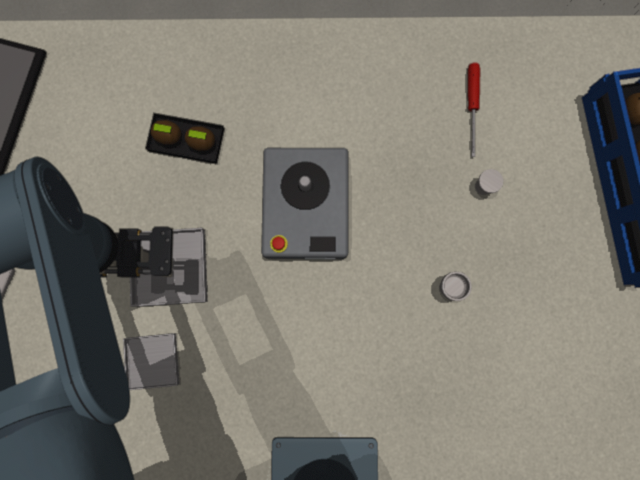

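The spigot is bare, at (305,181): (0.592,0.037), height 0.100, radius 12 mm. The cap hangs over the tray. Lower it.

```bash
python3 -m inch '{"linear":[[0,0,0.4],[0,0,0.8],[0,0,1],[0,0,1],[0,0,1]],"rot":[[0,0,0],[0,0,0],[0,0,0],[0,0,0],[0,0,0]],"grip":[-1,-1,-1,-1,-1]}'
python3 -m inch '{"linear":[[0,0,0.15],[0,0,0.25],[0,0,0.33],[0,0,0.37],[0,0,0.39],[0,0,0.39],[0,0,0.39]],"rot":[[0,0,0],[0,0,0],[0,0,0],[0,0,0],[0,0,0],[0,0,0],[0,0,0]],"grip":[-1,-1,-1,-1,-1,-1,-1]}'
```

```text
time_s: 6.4
eef_pos: [0.4376, 0.3144, 0.0996]
ee_rot: [3.141, 0.0, -0.002]
force: [0.5, 0.5, -0.0]
opening: 0.02
grip_force: 19.8
time_s: 7.1
eef_pos: [0.4367, 0.3158, 0.061]
ee_rot: [-3.141, -0.001, 0.0]
force: [0.0, 0.1, -0.8]
opening: 0.0193
grip_force: 19.8
```

```bash
python3 -m inch '{"linear":[[0,0,0.01],[0,0,0.02],[0,0,0.02],[0,0,0.02]],"rot":[[0,0,0],[0,0,0],[0,0,0],[0,0,0]],"grip":[-1,-1,-1,-1]}'
python3 -m inch '{"linear":[[0,0,0.01],[0,0,0.015],[0,0,0.015],[0,0,0.015]],"rot":[[0,0,0],[0,0,0],[0,0,0],[0,0,0]],"grip":[-1,-1,-1,-1]}'
```

```text
time_s: 7.5
eef_pos: [0.4365, 0.3157, 0.0587]
ee_rot: [-3.142, -0.0, -0.0]
force: [0.5, -0.6, -0.0]
opening: 0.0195
grip_force: 19.8
time_s: 7.9
eef_pos: [0.4371, 0.3156, 0.058]
ee_rot: [-3.141, -0.001, -0.0]
force: [-0.8, -1.7, 7.3]
opening: 0.0197
grip_force: 19.9
```

Contact (7 N). Release and rise.

```bash
python3 -m inch '{"linear":[[0,0,0],[0,0,0],[0,0,0],[0,0,0]],"rot":[[0,0,0],[0,0,0],[0,0,0],[0,0,0]],"grip":[0.1,0.1,0.1,0.1]}'
python3 -m inch '{"linear":[[0,0,-0.2],[0,0,-0.6],[0,0,-1],[0,0,-1],[0,0,-1]],"rot":[[0,0,0],[0,0,0],[0,0,0],[0,0,0],[0,0,0]],"grip":[0.1,0.1,0.1,0.1,0.1]}'
python3 -m inch '{"linear":[[0,0,-0.4],[0,0,-0.4],[0,0,-0.4]],"rot":[[0,0,0],[0,0,0],[0,0,0]],"grip":[1,1,1]}'
python3 - <<'E'
from h import *
for n in('scene','wrist'):
    c,R,t=cam(n); w=pts(c,R,t)
    for a,b in((.068,.09),(.04,.056)):
        m=(w[...,2]>a)&(w[...,2]<b)&(np.hypot(w[...,0]-.437,w[...,1]-.316)<.06)
        p=w[m]; print(n,len(p),p[:,2].max() if len(p) else 0,cv2.minEnclosingCircle(p[:,:2].astype(np.float32)) if len(p) else 0)
E
```

```text
time_s: 8.3
eef_pos: [0.4364, 0.3156, 0.057]
ee_rot: [3.142, 0.0, -0.0]
force: [1.3, 0.7, -0.3]
opening: 0.047
grip_force: 0.0
time_s: 8.8
eef_pos: [0.437, 0.3159, 0.158]
ee_rot: [-3.141, -0.002, -0.0]
force: [-0.5, 0.2, 0.3]
opening: 0.0511
grip_force: 0.0
time_s: 9.1
eef_pos: [0.4362, 0.3155, 0.1963]
ee_rot: [3.141, 0.001, -0.0]
force: [-0.2, 0.3, -0.2]
opening: 0.0706
grip_force: 0.0
scene 62 0.07805472437297832 ((0.43758952617645264, 0.31360137462615967), 0.01245081052184105)
scene 199 0.05552754123823619 ((0.4347236752510071, 0.3132767677307129), 0.023550797253847122)
wrist 576 0.07982067457241854 ((0.4353206157684326, 0.3146209418773651), 0.010017909109592438)
wrist 1596 0.05593631299360992 ((0.4351511001586914, 0.3145270049571991), 0.02208966203033924)
```

The cap stands upright in the tray (knob top 0.078, centred). Go to the cup holder.

```bash
for i in 1 2 3 4 5 6; do
python3 -m inch '{"linear":[[-0.04,0.5,0],[-0.07,0.94,0],[-0.07,0.94,0],[-0.07,0.94,0]],"rot":[[0,0,0],[0,0,0],[0,0,0],[0,0,0]],"grip":[1,1,1,1]}'|sed -n 2,3p
done
python3 -m inch '{"linear":[[0,0,0],[0,0,0]],"rot":[[0,0,0],[0,0,0]],"grip":[1,1]}'
python3 - <<'E'
from h import *
for n in('scene','wrist'):
    c,R,t=cam(n); w=pts(c,R,t)
    m=(w[...,2]>.062)&(w[...,2]<.08)&(np.hypot(w[...,0]-.396,w[...,1]+.25)<.045)
    p=w[m]; print(n,len(p),p[:,2].max() if len(p) else 0,cv2.minEnclosingCircle(p[:,:2].astype(np.float32)) if len(p) else 0)
E
```

```text
eef_pos: [0.429, 0.221, 0.1961]
ee_rot: [-3.142, 0.002, -0.003]
eef_pos: [0.4227, 0.1281, 0.1968]
ee_rot: [-3.141, 0.0, -0.002]
eef_pos: [0.4159, 0.0346, 0.197]
ee_rot: [-3.14, 0.0, -0.001]
eef_pos: [0.409, -0.0591, 0.197]
ee_rot: [-3.14, 0.0, -0.0]
eef_pos: [0.402, -0.1528, 0.1968]
ee_rot: [-3.14, 0.0, 0.0]
eef_pos: [0.395, -0.2465, 0.1968]
ee_rot: [-3.14, 0.0, 0.001]
time_s: 11.8
eef_pos: [0.3948, -0.2462, 0.1971]
ee_rot: [-3.141, 0.0, 0.002]
force: [0.3, 0.3, 0.8]
opening: 0.0931
grip_force: 0.0
scene 248 0.0707414332446424 ((0.39604759216308594, -0.2507590353488922), 0.030239934101700783)
wrist 1308 0.07185780100146358 ((0.39528772234916687, -0.24963216483592987), 0.02804705500602722)
```

```bash
python3 -m inch '{"linear":[[0.015,0.03,0.4],[0.015,0.03,0.8],[0.015,0.03,0.95],[0.015,0.03,0.95]],"rot":[[0,0,0],[0,0,0],[0,0,0],[0,0,0]],"grip":[1,1,1,1]}'
python3 -m inch '{"linear":[[0,0,0.2],[0,0,0.4],[0,0,0.54],[0,0,0.54],[0,0,0.54]],"rot":[[0,0,0],[0,0,0],[0,0,0],[0,0,0],[0,0,0]],"grip":[1,1,1,1,1]}'
python3 -m inch '{"linear":[[0,0,0],[0,0,0],[0,0,0],[0,0,0],[0,0,0],[0,0,0],[0,0,0]],"rot":[[0,0,0],[0,0,0],[0,0,0],[0,0,0],[0,0,0],[0,0,0],[0,0,0]],"grip":[-1,-1,-1,-1,-1,-1,-1]}' 25
```

```text
time_s: 12.3
eef_pos: [0.3946, -0.2493, 0.1]
ee_rot: [-3.138, 0.004, 0.0]
force: [-0.2, 1.1, 0.2]
opening: 0.0928
grip_force: 0.0
time_s: 12.8
eef_pos: [0.3966, -0.2517, 0.0493]
ee_rot: [3.141, -0.001, 0.0]
force: [0.6, -0.0, -0.1]
opening: 0.0928
grip_force: 0.0
time_s: 13.5
eef_pos: [0.396, -0.2514, 0.0483]
ee_rot: [3.142, -0.0, -0.0]
force: [-0.4, 0.1, 1.3]
opening: 0.0561
grip_force: 25.0
```

Gripped at 56 mm. Lift and carry to above the spigot, then measure the held cup against the spigot.

```bash
python3 -m inch '{"linear":[[0,0,-0.2],[0,0,-0.5],[0,0,-0.8],[0,0,-1],[0,0,-1]],"rot":[[0,0,0],[0,0,0],[0,0,0],[0,0,0],[0,0,0]],"grip":[-1,-1,-1,-1,-1]}'
python3 -m inch '{"linear":[[0,0,-0.2],[0,0,-0.4],[0,0,-0.4]],"rot":[[0,0,0],[0,0,0],[0,0,0]],"grip":[-1,-1,-1]}'
for i in 1 2 3; do
python3 -m inch '{"linear":[[0.2,-0.3,0],[0.4,-0.6,0],[0.6,-0.9,0],[0.655,-0.965,0],[0.655,-0.965,0]],"rot":[[0,0,0],[0,0,0],[0,0,0],[0,0,0],[0,0,0]],"grip":[-1,-1,-1,-1,-1]}'|sed -n 2,3p
done
python3 -m inch '{"linear":[[0,0,0],[0,0,0]],"rot":[[0,0,0],[0,0,0]],"grip":[-1,-1]}'
python3 - <<'E'
from h import *
e=np.array(manip.read_state()['eef_pos'])
ims=[]
for n in('scene','top','wrist'):
    c,R,t=cam(n); w=pts(c,R,t); ims.append(c['img'])
    for nm,a,b,rad in(('spig',.085,.104,.03),('rim',e[2]+.016,e[2]+.03,.036),('tube',e[2]-.046,e[2]-.008,.03)):
        m=(w[...,2]>a)&(w[...,2]<b)&(np.hypot(w[...,0]-.592,w[...,1]-.037)<rad)
        p=w[m].astype(np.float32); print(n,nm,len(p),*( (p[:,2].max(),p[:,2].min(),cv2.minEnclosingCircle(p[:,:2])) if len(p) else ()))
cv2.imwrite('pics/s3.png',cv2.resize(ims[0][150:360,200:480],(800,600)))
E
```

```text
time_s: 14.0
eef_pos: [0.3973, -0.2528, 0.1506]
ee_rot: [3.138, -0.004, -0.0]
force: [0.6, 0.1, -0.9]
opening: 0.0559
grip_force: 25.0
time_s: 14.3
eef_pos: [0.3966, -0.2521, 0.1889]
ee_rot: [3.14, -0.002, -0.0]
force: [0.6, -0.5, -1.3]
opening: 0.056
grip_force: 25.0
eef_pos: [0.4612, -0.1536, 0.1863]
ee_rot: [-3.14, 0.002, 0.003]
eef_pos: [0.5268, -0.0586, 0.1871]
ee_rot: [3.141, 0.002, 0.001]
eef_pos: [0.5923, 0.0372, 0.1874]
ee_rot: [3.141, 0.001, 0.0]
time_s: 16.0
eef_pos: [0.5917, 0.0363, 0.188]
ee_rot: [3.141, 0.001, -0.002]
force: [0.2, -0.1, -1.1]
opening: 0.056
grip_force: 25.0Traceback (most recent call last):
  File "<stdin>", line 8, in <module>
cv2.error: OpenCV(4.12.0) /io/opencv/modules/imgproc/src/shapedescr.cpp:201: error: (-215:Assertion failed) count >= 0 && (depth == CV_32F || depth == CV_32S) in function 'minEnclosingCircle'
```

```bash
cat > fit.py <<'E'
from h import *
from scipy.optimize import least_squares
e=np.array(manip.read_state()['eef_pos']); print(e)
for n in('scene','top','wrist'):
    c,R,t=cam(n); w=pts(c,R,t)
    if n=='scene': cv2.imwrite('pics/s3.png',cv2.resize(c['img'][150:360,200:480],(800,600)))
    for nm,a,b,rad,r in(('spig',.07,.092,.02,.012),('cup',e[2]+.006,e[2]+.02,.036,.028),('tube',e[2]-.044,e[2]-.008,.026,.018)):
        m=(w[...,2]>a)&(w[...,2]<b)&(np.hypot(w[...,0]-.592,w[...,1]-.037)<rad)
        p=w[m]
        if len(p)<15: print(n,nm,len(p)); continue
        f=least_squares(lambda x:np.hypot(p[:,0]-x[0],p[:,1]-x[1])-r,[.592,.037],loss='soft_l1',f_scale=.001)
        print(n,nm,len(p),np.round(f.x,4),'rms',np.sqrt(np.mean(f.fun**2)).round(4),'z',p[:,2].min().round(3),p[:,2].max().round(3))
E
python3 fit.py
```

```text
[0.59181354 0.03654228 0.18819187]
scene spig 132 [0.591 0.037] rms 0.001 z 0.07 0.092
scene cup 511 [0.5917 0.035 ] rms 0.003 z 0.194 0.208
scene tube 358 [0.5901 0.0369] rms 0.0011 z 0.144 0.18
top spig 45 [0.593  0.0371] rms 0.0029 z 0.07 0.092
top cup 68 [0.5926 0.0375] rms 0.0021 z 0.194 0.208
top tube 12
wrist spig 227 [0.5912 0.0378] rms 0.0002 z 0.07 0.092
wrist cup 4164 [0.595  0.0376] rms 0.0028 z 0.194 0.208
wrist tube 446 [0.5907 0.0384] rms 0.0002 z 0.144 0.164
```

View pics/s3.png

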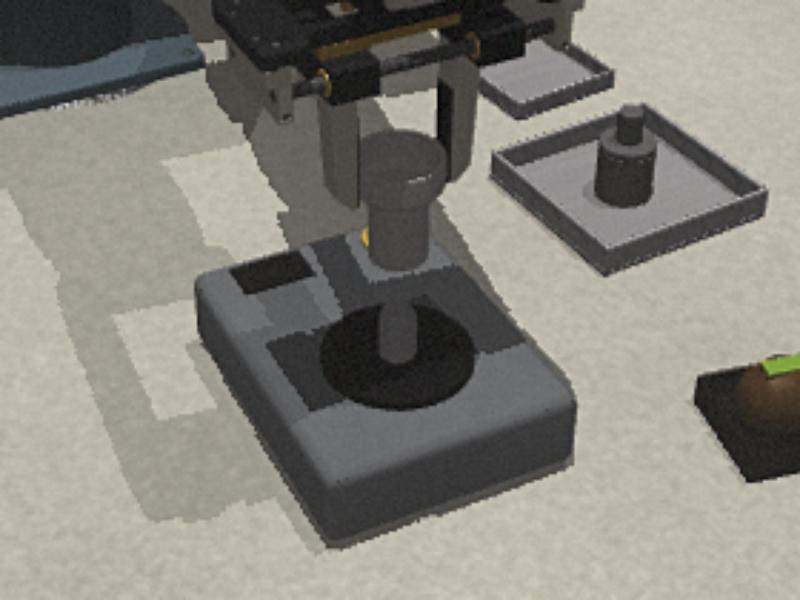

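The picture shows the cup holder held upright over the bare spigot (tube end near (398,265), spigot at (398,330)), and the cap standing knob up in the tray. The wrist fit puts the tube within 0.6 mm of the spigot axis, so I shift +0.6 mm in x and descend in stages.

```bash
python3 -m inch '{"linear":[[0.007,0.002,0.15],[0.007,0.002,0.27],[0.007,0.002,0.34],[0.007,0.002,0.34],[0.007,0.002,0.34]],"rot":[[0,0,0],[0,0,0],[0,0,0],[0,0,0],[0,0,0]],"grip":[-1,-1,-1,-1,-1]}'
python3 -m inch '{"linear":[[0,0,0.03],[0,0,0.06],[0,0,0.09],[0,0,0.12],[0,0,0.12]],"rot":[[0,0,0],[0,0,0],[0,0,0],[0,0,0],[0,0,0]],"grip":[-1,-1,-1,-1,-1]}'
python3 - <<'E'
E
python3 fit.py
```

```text
time_s: 16.7
eef_pos: [0.5932, 0.0379, 0.1542]
ee_rot: [-3.142, 0.0, -0.0]
force: [0.5, -0.8, -0.9]
opening: 0.0559
grip_force: 25.0
time_s: 17.2
eef_pos: [0.5929, 0.0377, 0.1416]
ee_rot: [3.141, 0.001, -0.0]
force: [0.3, -0.7, -1.6]
opening: 0.0562
grip_force: 25.0
[0.59290502 0.03770443 0.14164314]
scene spig 103 [0.5914 0.0369] rms 0.0014 z 0.07 0.092
scene cup 477 [0.5929 0.0362] rms 0.0029 z 0.148 0.162
scene tube 331 [0.5914 0.038 ] rms 0.0011 z 0.098 0.134
top spig 8
top cup 56 [0.5938 0.038 ] rms 0.0018 z 0.148 0.162
top tube 5
wrist spig 33 [0.5913 0.0378] rms 0.0002 z 0.07 0.075
wrist cup 4155 [0.5959 0.0382] rms 0.0028 z 0.148 0.162
wrist tube 439 [0.5915 0.0391] rms 0.0002 z 0.098 0.117
```

Already over the tip without contact. It sits 1.2 mm off in y, so correct that and continue.

```bash
python3 -m inch '{"linear":[[-0.001,0.012,0],[-0.001,0.012,0.03],[-0.001,0.012,0.06],[-0.001,0.012,0.09],[-0.001,0.012,0.12],[-0.001,0.012,0.12]],"rot":[[0,0,0],[0,0,0],[0,0,0],[0,0,0],[0,0,0],[0,0,0]],"grip":[-1,-1,-1,-1,-1,-1]}'
```

```text
time_s: 17.95
eef_pos: [0.5927, 0.0368, 0.1295]
ee_rot: [-3.141, 0.001, -0.0]
force: [0.3, -0.6, -1.6]
opening: 0.0564
grip_force: 25.0
```

No contact force. Next 12 mm towards home (TCP ≈ 0.114–0.115).

```bash
python3 -m inch '{"linear":[[0,0,0.03],[0,0,0.06],[0,0,0.09],[0,0,0.12],[0,0,0.12],[0,0,0.12]],"rot":[[0,0,0],[0,0,0],[0,0,0],[0,0,0],[0,0,0],[0,0,0]],"grip":[-1,-1,-1,-1,-1,-1]}'
python3 -m inch '{"linear":[[0,0,0.01],[0,0,0.02],[0,0,0.02],[0,0,0.02]],"rot":[[0,0,0],[0,0,0],[0,0,0],[0,0,0]],"grip":[-1,-1,-1,-1]}'
```

```text
time_s: 18.55
eef_pos: [0.593, 0.0367, 0.1181]
ee_rot: [-3.142, 0.0, -0.0]
force: [-0.8, -0.1, -1.1]
opening: 0.0563
grip_force: 25.0
time_s: 18.95
eef_pos: [0.5931, 0.0367, 0.1162]
ee_rot: [3.142, -0.0, -0.0]
force: [0.2, 0.5, -1.3]
opening: 0.056
grip_force: 25.0
```

```bash
python3 -m inch '{"linear":[[0,0,0.005],[0,0,0.01],[0,0,0.01],[0,0,0.01]],"rot":[[0,0,0],[0,0,0],[0,0,0],[0,0,0]],"grip":[-1,-1,-1,-1]}'
python3 -m inch '{"linear":[[0,0,0.005],[0,0,0.01],[0,0,0.01],[0,0,0.01]],"rot":[[0,0,0],[0,0,0],[0,0,0],[0,0,0]],"grip":[-1,-1,-1,-1]}'
```

```text
time_s: 19.35
eef_pos: [0.593, 0.0367, 0.1151]
ee_rot: [3.142, 0.0, -0.0]
force: [0.5, -0.1, -1.4]
opening: 0.0562
grip_force: 25.0
time_s: 19.75
eef_pos: [0.5932, 0.0367, 0.1143]
ee_rot: [3.142, -0.0, -0.0]
force: [0.5, -0.7, 0.1]
opening: 0.056
grip_force: 25.0
```

Just touching the platen (weight taken off), at the expected height. Release, rise and check.

```bash
python3 -m inch '{"linear":[[0,0,0],[0,0,0],[0,0,0],[0,0,0],[0,0,0],[0,0,0]],"rot":[[0,0,0],[0,0,0],[0,0,0],[0,0,0],[0,0,0],[0,0,0]],"grip":[1,1,1,1,1,1]}'
python3 -m inch '{"linear":[[0,0,-0.1],[0,0,-0.3],[0,0,-0.6],[0,0,-1],[0,0,-1],[0,0,-1]],"rot":[[0,0,0],[0,0,0],[0,0,0],[0,0,0],[0,0,0],[0,0,0]],"grip":[1,1,1,1,1,1]}'
python3 - <<'E'
from h import *
from scipy.optimize import least_squares
c,R,t=cam('scene'); w=pts(c,R,t); cv2.imwrite('pics/s4.png',cv2.resize(c['img'][120:390,200:560],(800,600)))
c,R,t=cam('wrist'); w=pts(c,R,t)
m=(w[...,2]>.129)&(w[...,2]<.15)&(np.hypot(w[...,0]-.592,w[...,1]-.037)<.036)
p=np.ascontiguousarray(w[m].astype(np.float32)); q=p[p[:,2]>.133]
print('rim z',np.median(q[:,2]),q[:,2].max(),cv2.minEnclosingCircle(np.ascontiguousarray(q[:,:2])))
A=np.c_[q[:,:2],np.ones(len(q))]; print('slope',np.linalg.lstsq(A,q[:,2],rcond=None)[0][:2])
E
```

```text
time_s: 20.35
eef_pos: [0.5931, 0.0367, 0.1141]
ee_rot: [-3.142, 0.0, -0.0]
force: [-0.1, 0.6, -0.4]
opening: 0.0924
grip_force: 0.0
time_s: 20.95
eef_pos: [0.5938, 0.0367, 0.2159]
ee_rot: [3.141, -0.003, -0.0]
force: [-0.2, -0.1, 0.6]
opening: 0.0933
grip_force: 0.0
rim z 0.13572693 0.13798955 ((0.5920836925506592, 0.03804793581366539), 0.028172913938760757)
slope [0.00215379 0.00136687]
```

View pics/s4.png

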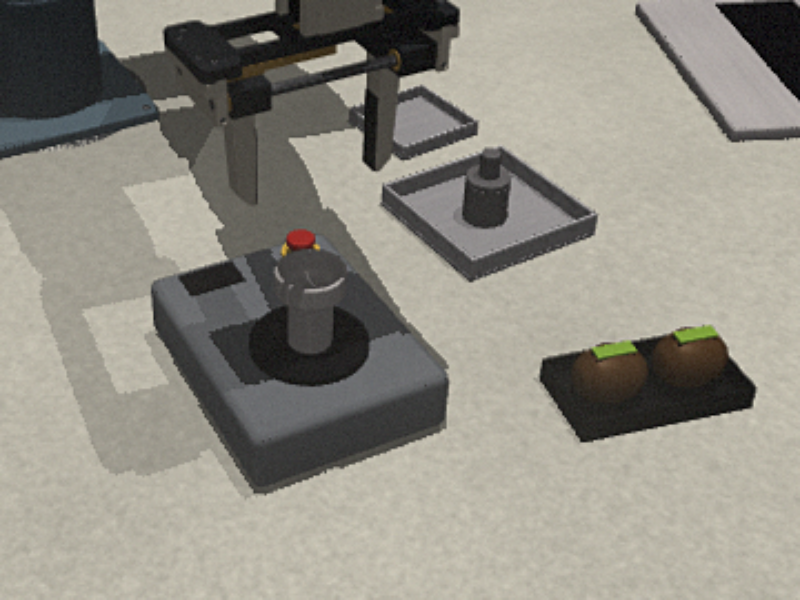

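The holder at (310,305) sits home on the platen: rim at z 0.136, as expected, level and on axis. The cap stands in the tray at (487,190), and the gripper is clear. Hand in.

```bash
python3 -m inch '{"linear":[[0,0,0],[0,0,0],[0,0,0]],"rot":[[0,0,0],[0,0,0],[0,0,0]],"grip":[1,1,1]}'; python3 -c "
from station import job_done; print(job_done())"
```

```text
time_s: 21.35
eef_pos: [0.5927, 0.0367, 0.2133]
ee_rot: [-3.141, 0.002, -0.0]
force: [0.2, -0.7, 0.6]
opening: 0.093
grip_force: 0.0
the job is handed in; nothing more can be done
None
```

I handed the job in after about 21 s: the dust cap stands knob up in the 150 mm tray and the open-cup holder is home on the spigot, level and released (no verdict was returned).

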